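# Pin two lapped plywood ribs in the gluing jig

### The arm

A 6-joint arm with a two-finger parallel gripper is mounted at the origin on the work surface. World frame = base frame: x ahead of the robot, y to its left, z up, the work surface at z = 0. Lengths are in mm, angles in rad, forces in N, time in s.
With the tool pointing down it reaches from about 350 to 975 mm from the base axis. Payload 7.1 kg.
Tool frame: the origin (TCP) lies at the very end of the fingers, on their centre line; the grasp point (between the pads) lies 19 mm behind it; z points along the fingers, y is the direction in which the jaws open and shut (so a half turn about z gives the same grasp; the last joint's range is limited). The gripper opens to 88 mm and grips with 3 to 60 N. Pads are 20 mm wide; open, the fingers measure 115 mm over their backs; the gripper's body (75 mm by 178 mm) begins 61 mm behind the grasp point.
Start: joints at [1.327, 0.423, 1.63, -0, 1.089, -0.019], TCP at [139.288, 609.265, 222.675] pointing down, gripper open.
Joint ranges: [-3, 3], [-0.9, 2.11], [0.09, 2.58], [-1.31, 4.45], [0.11, 2.69], [-2.54, 2.54]. Speed limits (rad/s): [2.39, 2.39, 3.01, 3.14, 3.14, 3.14].

### API

Orientations are given as a rotation vector (axis times angle).
In Python, from workcell import readout, imaging, close_job gives the robot as it stands.
- The arm moves only by the tool carry_out, never from a script. Its argument "rows" is a list of rows, each a list of 3 entries, a list of its own where there are three numbers: the shift along the tool's x, y, z in m, then the turn, a rotation vector about the tool's x, y, z in rad, then the closure, from 0 (fully open) to 1 (shut). In form: [[[dx, dy, dz], [wx, wy, wz], hand], ...]. A call has 1 to 12 rows; each row shifts and turns the commanded pose from where the row before left it, along the tool's axes as they then stand; what a row does not reach is not made up. A row lasts 1/12 s, in which the tool goes at most 41.7 mm and 7.16 degrees, less where a joint would pass 70% of its speed; a pose out of reach is approached as far as the arm can. A call with a gripper value outside its range is refused whole. The fingers move at their own pace and stop on an object; the grip force is fixed at half the most. Time passes only in rows, so rows that do not move let the fingers close. It gives the time, the measured TCP pose, the force and the opening at its end, in the units of the state.
- readout.get_obs(): the state, without advancing time (a new reading comes with each control period).
- imaging.get_image(name): name is "side" or "top" or "wrist"; returns the picture (420x560x3 uint8, red, green, blue); there is no depth.
- imaging.camera_params(name): a dict with "fx", "fy", "cx", "cy" (pixels), "rvec" (rotation vector, rad) and "tvec" (3), from world to camera coordinates, as OpenCV has them; the wrist camera has in their place "T_tool_cam" (4x4, takes a point from camera to tool coordinates, whose origin is the TCP and whose axes are the flange's). Camera axes: x right, y down, z forward; pixel columns grow to the right and rows downward; lengths in mm; the calibration is good to about 2 mm. A picture is of the moment at which its call begins: read the wrist's pose just before it. camera_params takes no time and is no camera call.
- close_job(): hands the job in, once; it reports no verdict.
The state is a dict: "t": time; "qpos": joint angles; "qvel": joint speeds; "joint_torque": joint torques, N m; "ee_pos": TCP position; "orientation": TCP orientation; "ft_force": force on the tool from outside, world axes, zero at the start; "moment": the same for the moment, N m; "width": finger opening in mm.
Only numpy, scipy, OpenCV 4.12 (cv2) and the standard library are available. Lean on these libraries where they do the work, as an engineer would, in place of code of your own. Each camera call takes 0.05 s, during which the arm holds its last target.

### The job

Take the square-handled steel pin out of the tool rack, put it through the hole of the upper rib in the jig and, pressing only lightly and feeling for it, drag the rib along its jig, away from the robot, with the pin until the pin drops into the hidden hole of the rib beneath. Then push the pin gently all the way home so that its handle sits on the upper rib, let go, and leave the other tools and things on the bench undisturbed.

Things in the scene. Friction and masses are not known exactly. Their poses are not given: they have to be found in the camera images.
- pin_handle (a point): Centre of the alignment pin's handle, a plain wooden square bar 20 x 20 mm, 50 mm tall, sides along the pin's x and y; a steel shank hangs below it. z points from tip to handle. It starts upright in one of the rack's three holes, handle resting on the rack's top. Pin 60 to 130 g. The other two tools there have round handles.
- pin_shoulder (a point): Underside of the pin's handle on the pin's axis, 25 mm below the handle's centre.
- pin_tip (a point): Tip of the pin's steel shank on its axis, 75 mm below the handle's centre. The shank is 10 mm in diameter and 50 mm long; its last 4 mm taper to a flat tip 8 mm wide.
- rack: Fixed wooden tool rack, 75 (x) x 235 (y) x 62 mm tall, origin at the centre of its underside; three holes of 14 mm in a row along its y, at -75, 0 and 75 mm.
- jig: Fixed wooden gluing jig, a channel 240 mm long (x), 94 mm wide (y), its two fences 56 mm high; origin under its centre. Two ribs lie one on the other in it: the lower is fixed, the upper slides along the jig's x. The ribs are dented if the pin bears on them with more than 40 N, down or sideways; 3 to 10 N of downward press is enough to feel for the hidden hole.
- jig_mid (a point): Middle of the jig at the height of the lower rib's upper face, 44 mm over the bench; axes as the jig's. The lower rib is 24 mm thick and hidden by the upper one. Its 12 mm hole is not measured: it lies on the jig's centre line (y = 0), anywhere from 20 mm to the -x to 20 mm to the +x side of this point, and goes right through, with free space below down to the bench.
- rib_hole (a point): Centre of the 13 mm through hole of the upper rib, at its top face, 56 mm over the bench. The rib is a pale bar 220 x 73 x 12 mm; it slides along the jig's x, from -52 to +28 mm of the middle, against 2 N of friction. It starts with its hole 32 to 46 mm to the -x side of the middle, so the hidden hole always lies to the +x side. A pin in it meets the lower rib 12 mm down; over the hidden hole it can sink 38 mm more.
- awl: Bystander: awl with a round wooden handle 50 mm tall hanging in the rack, 92 mm long; origin on its axis 50 mm below the rack's top.
- driver: Bystander: screwdriver with a round black handle 75 mm tall hanging in the rack; origin on its axis 50 mm below the rack's top.
- glue: Bystander: white bottle, 48 mm diameter, 130 mm tall, standing at the right; origin under its centre.
- offcut: Bystander: plywood offcut 50 x 35 x 18 mm lying on the bench beside the jig; origin under its centre.
- jar: Bystander: jar, 60 mm diameter, 70 mm tall, beyond the jig; origin under its centre.
- ruler: Bystander: steel ruler 35 x 300 x 4 mm lying beyond the jig; origin under its centre.
- hammer: Bystander: hammer lying on the bench near the robot's right side.
- cup: Bystander: grey cup, 72 mm wide, 90 mm tall, far left; origin under its centre.

How it is judged (in metres and radians):
On the way, in this order (a step that is already met when the one before it is completed fails the run):
1. the pin is lifted out of the rack (z of pin_tip in the frame of rack above 0.066 m), for 0.1 s.
2. the pin's tip is inside the hole of the upper rib (z of pin_tip in the frame of rib_hole below -0.006 m and horizontal distance between pin_tip and rib_hole below 0.006 m), for 0.1 s.
At the end, for the whole second after the job is handed in: The pin stands upright (within 0.1 rad) through both ribs: its handle's underside within 3 mm of the upper rib's top and within 4 mm of its hole's centre, its tip at least 32 mm below the lower rib's upper face; it is at rest and released (horizontal distance between pin_shoulder and rib_hole below 0.004 m and z of pin_shoulder in the frame of rib_hole below 0.003 m and z of pin_tip in the frame of jig_mid below -0.032 m and angle between pin_tip's own z axis and vertical below 0.1 rad and linear speed of pin below 0.02 m/s); the robot touches nothing.
It fails at once if the pin bears on the jig or its ribs with more than 40 N (contact force between pin and jig above 40 N).
It fails at once if another tool in the rack is moved by more than 15 mm (distance of any of awl, driver from where it was at the start of the episode above 0.015 m).
It fails at once if a bystander on the bench is moved by more than 20 mm (distance of any of glue, offcut, jar, ruler, hammer, cup from where it was at the start of the episode above 0.02 m).
It also fails if it takes over 67 s, if anything falls off the work surface, if the arm or the gripper's body presses on something with over 40 N, if the wrist force passes 120 N, or if a joint passes its speed limit or range.

## Working session

There is one attempt and no reset: what is moved stays moved. The work goes in short steps, Python scripts to look and compute and a tool call to move; the robot and the scene stay as the last step left them, time stands still between calls to the robot, and variables do not carry over. Pictures are saved under pics/ and viewed, and the job is handed in when it is done.

Besides the shell and the picture viewer there is one more tool, called after ">>>" as name([rows], argument=value, ...), one row to a line, values as JSON. carry_out: Moves the arm, as the interface text tells. Its arguments: {"type":"object","properties":{"rows":{"type":"array","items":{"type":"array"}}},"required":["rows"]}

```bash
ls; mkdir -p pics; python3 - <<'E'
from workcell import readout, imaging
import cv2
print(readout.get_obs())
for n in ("side","top","wrist"):
    print(n,imaging.camera_params(n))
    im=imaging.get_image(n); cv2.imwrite(f"pics/{n}0.png",im[:,:,::-1])
E
```

```text
pics
{'t': 0.0, 'qpos': array([ 1.32701761e+00,  4.23800164e-01,  1.63069909e+00,  2.31967891e-05,
        1.08859023e+00, -1.89915956e-02]), 'qvel': array([-0.00250304, -0.00079441,  0.0003538 , -0.00077382,  0.0008215 ,
       -0.00031773]), 'joint_torque': array([ 1.70812273e-03, -5.44656837e+01, -2.73660421e+01,  6.44390308e-02,
        2.29587872e-02, -1.09427629e-04]), 'ee_pos': array([139.14060387, 608.74244931, 221.92351928]), 'orientation': array([-3.52344288e-01, -3.12155289e+00,  2.32657192e-03]), 'ft_force': array([ 0.03440455, -1.46607089, -0.70344594]), 'moment': array([ 0.0205269 ,  0.01507823, -0.02003006]), 'width': 87.78270684482935}
side {'fx': 437.0865362113432, 'fy': 437.0865362113432, 'cx': 281.5780615059813, 'cy': 210.02100218208906, 'rvec': array([ 0.2094736 , -2.8747894 ,  1.11292138]), 'tvec': array([ 550.57464599,  132.50643332, 1160.12895616])}
top {'fx': 504.89947842021553, 'fy': 504.89947842021553, 'cx': 281.1568544284273, 'cy': 210.79449009256396, 'rvec': array([ 2.22600637, -2.15954081,  0.11336344]), 'tvec': array([ -57.52749539,  551.81809004, 1517.70118361])}
wrist {'fx': 378.445417997936, 'fy': 378.445417997936, 'cx': 279.97471390955826, 'cy': 214.5456156573872, 'T_tool_cam': array([[-1.03974183e-03, -9.62213060e-01, -2.72295697e-01,
         7.57988241e+01],
       [ 9.99999301e-01, -1.15369837e-03,  2.58404879e-04,
         5.96663153e-02],
       [-5.62787652e-04, -2.72295238e-01,  9.62213587e-01,
        -1.62123317e+02],
       [ 0.00000000e+00,  0.00000000e+00,  0.00000000e+00,
         1.00000000e+00]])}
```

View pics/side0.png

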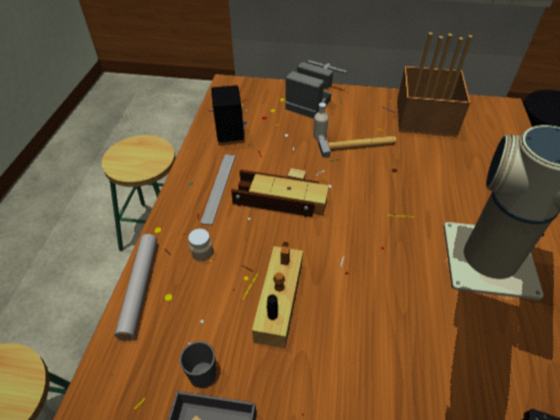

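View pics/top0.png

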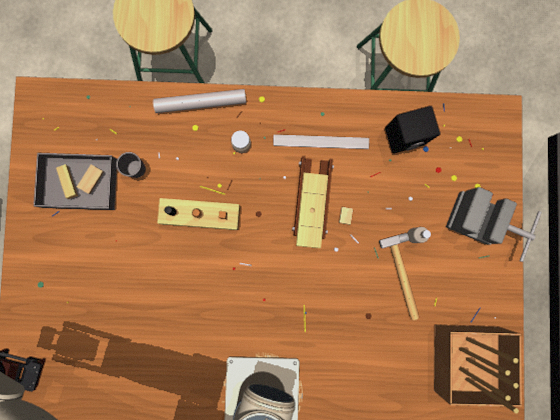

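View pics/wrist0.png

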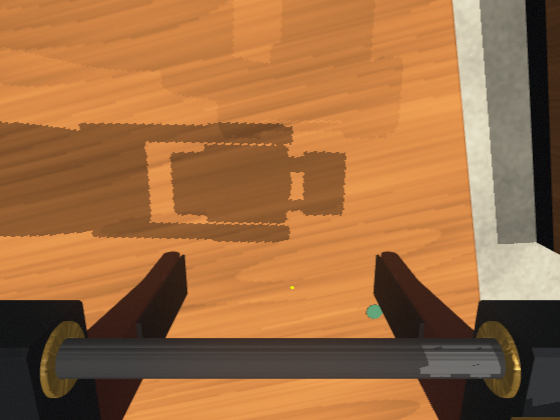

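The side view shows the rack with the square-handled pin at (285,250), next to the jig. The awl is at (279,280) and the black driver at (272,305). In the top view the pin is at (222,215) and the rib hole at about (312,210). Next I'll zoom in and measure.

```bash
cat > h.py <<'E'
import numpy as np, cv2
from scipy.spatial.transform import Rotation as R
from workcell import readout, imaging
def ray(name,uv,obs=None):
    p=imaging.camera_params(name); u,v=uv
    d=np.array([(u-p['cx'])/p['fx'],(v-p['cy'])/p['fy'],1.])
    if name=='wrist':
        T=p['T_tool_cam']; Rw=R.from_rotvec(obs['orientation']).as_matrix()
        o=Rw@T[:3,3]+obs['ee_pos']; return o, Rw@T[:3,:3]@d
    M=R.from_rotvec(p['rvec']).as_matrix(); return -M.T@p['tvec'], M.T@d
def onz(name,uv,z,obs=None):
    o,d=ray(name,uv,obs); return o+d*(z-o[2])/d[2]
def cross(r1,r2):
    (o1,d1),(o2,d2)=r1,r2
    A=np.stack([d1,-d2],1); s=np.linalg.lstsq(A,o2-o1,rcond=None)[0]
    a=o1+d1*s[0]; b=o2+d2*s[1]; return (a+b)/2, np.linalg.norm(a-b)
def proj(name,P,obs=None):
    p=imaging.camera_params(name); P=np.atleast_2d(P).astype(float)
    if name=='wrist':
        T=p['T_tool_cam']; Rw=R.from_rotvec(obs['orientation']).as_matrix()
        q=(P-obs['ee_pos'])@Rw; q=(q-T[:3,3])@T[:3,:3]
    else: q=P@R.from_rotvec(p['rvec']).as_matrix().T+p['tvec']
    return np.c_[p['fx']*q[:,0]/q[:,2]+p['cx'],p['fy']*q[:,1]/q[:,2]+p['cy']]
E
python3 - <<'E'
import cv2
a=cv2.imread('pics/top0.png')[145:260,150:360]; b=cv2.imread('pics/side0.png')[165:350,225:340]
cv2.imwrite('pics/topc.png',cv2.resize(a,None,fx=3.8,fy=3.8,interpolation=cv2.INTER_CUBIC))
cv2.imwrite('pics/sidec.png',cv2.resize(b,None,fx=3.2,fy=3.2,interpolation=cv2.INTER_CUBIC))
E
```

```text
(no output)
```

View pics/topc.png

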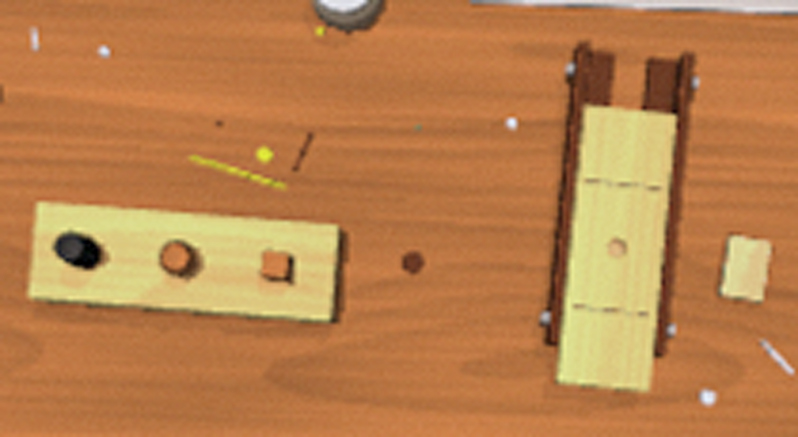

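View pics/sidec.png

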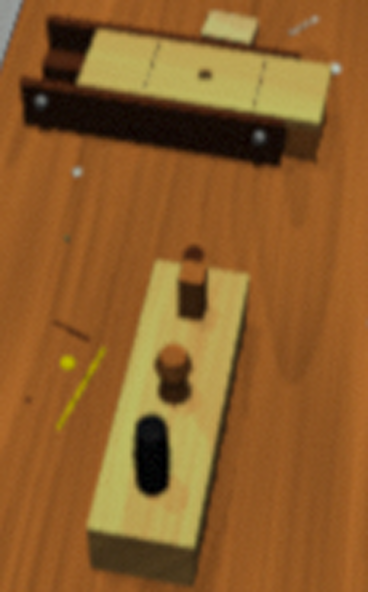

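```bash
python3 - <<'E'
from h import *
im=cv2.imread('pics/top0.png'); hsv=cv2.cvtColor(im,cv2.COLOR_BGR2HSV)
m=cv2.inRange(hsv,(18,60,140),(35,200,255))
m=cv2.morphologyEx(m,cv2.MORPH_OPEN,np.ones((2,2)))
n,l,s,c=cv2.connectedComponentsWithStats(m)
for i in range(1,n):
    x,y,w,h,a=s[i]
    if a>100 and 150<c[i][0]<360 and 140<c[i][1]<260:
        z=62 if a and c[i][0]<260 else (56 if a>800 else 18)
        cs,_=cv2.findContours((l==i).astype(np.uint8),cv2.RETR_EXTERNAL,cv2.CHAIN_APPROX_NONE)
        pts=np.array([onz('top',p[0],z)[:2] for p in cs[0]],np.float32)
        (cx,cy),(w,h),an=cv2.minAreaRect(pts)
        print(a,z,(cx,cy),(w,h),an)
        print(cv2.boxPoints(((cx,cy),(w,h),an)).round(1).tolist())
tp={'driver':(150+80/3.8,145+252/3.8,62+75),'awl':(150+179/3.8,145+257/3.8,112),'pin':(150+278/3.8,145+265/3.8,112),'hole':(150+616/3.8,145+247/3.8,56)}
for k,(u,v,z) in tp.items(): print(k,onz('top',(u,v),z))
print('side hole',onz('side',(225+205/3.2,165+74/3.2),56),'pin',onz('side',(225+193/3.2,165+265/3.2),112))
E
```

```text
1833 56 (553.80859375, -134.30224609375) (75.02289581298828, 221.177734375) 85.76593017578125
[[440.79998779296875, -163.5], [661.2999877929688, -179.89999389648438], [666.9000244140625, -105.0999984741211], [446.29998779296875, -88.69999694824219]]
1794 62 (532.073486328125, 203.12466430664062) (235.97560119628906, 76.01992797851562) 87.30364227294922
[[488.6000061035156, 87.0999984741211], [564.5, 83.5], [575.5999755859375, 319.20001220703125], [499.70001220703125, 322.79998779296875]]
180 18 (543.482666015625, -241.91165161132812) (34.87329864501953, 48.18287658691406) 81.69256591796875
[[517.0999755859375, -255.6999969482422], [564.7999877929688, -262.6000061035156], [569.7999877929688, -228.10000610351562], [522.2000122070312, -221.1999969482422]]
driver [533.08419553 270.81060362 137.        ]
awl [533.41617963 201.4342748  112.        ]
pin [529.69847638 126.95502723 112.        ]
hole [ 555.92173412 -132.38895513   56.        ]
side hole [ 554.31597913 -134.62949194   56.        ] pin [529.42353169 123.38300843 112.        ]
```

Measured sizes match the ones given: the rack comes out at 236x76 and the rib at 221x75. Next I'll move above the pin to look at it with the wrist camera.

>>> carry_out([
  [[-0.0305, -0.0239, 0], [0, 0, 0], 0],
  [[-0.0305, -0.0239, 0], [0, 0, 0], 0],
  [[-0.0305, -0.0239, 0], [0, 0, 0], 0],
  [[-0.0305, -0.0239, 0], [0, 0, 0], 0],
  [[-0.0305, -0.0239, 0], [0, 0, 0], 0],
  [[-0.0305, -0.0239, 0], [0, 0, 0], 0],
  [[-0.0305, -0.0239, 0], [0, 0, 0], 0],
  [[-0.0305, -0.0239, 0], [0, 0, 0], 0],
  [[-0.0305, -0.0239, 0], [0, 0, 0], 0],
  [[-0.0305, -0.0239, 0], [0, 0, 0], 0],
  [[-0.0305, -0.0239, 0], [0, 0, 0], 0],
  [[-0.0305, -0.0239, 0], [0, 0, 0], 0],
])

```text
t: 1.15
ee_pos: [432.9, 246.3, 222.7]
orientation: [-0.352, -3.122, -0.0]
ft_force: [0.0, 0.7, 0.1]
width: 87.7
```

>>> carry_out([
  [[-0.0305, -0.0239, 0], [0, 0, 0], 0],
  [[-0.0305, -0.0239, 0], [0, 0, 0], 0],
  [[-0.0305, -0.0239, 0], [0, 0, 0], 0],
  [[-0.0305, -0.0239, 0], [0, 0, 0], 0],
  [[0, 0, 0], [0, 0, 0.12], 0],
  [[0, 0, 0], [0, 0, 0.12], 0],
  [[0, 0, 0], [0, 0, 0.12], 0],
  [[0, 0, 0], [0, 0, 0.12], 0],
  [[0, 0, 0], [0, 0, 0.12], 0],
  [[0, 0, 0], [0, 0, 0.12], 0],
  [[0, 0, 0], [0, 0, 0.12], 0],
  [[0, 0, 0], [0, 0, 0.12], 0],
])

```text
t: 2.15
ee_pos: [529.6, 127.6, 222.5]
orientation: [-1.762, -2.601, 0.001]
ft_force: [0.2, -0.2, -0.4]
width: 87.6
```

>>> carry_out([
  [[0, 0, 0], [0, 0, 0.12], 0],
  [[0, 0, 0], [0, 0, 0.12], 0],
  [[0, 0, 0], [0, 0, 0.12], 0],
  [[0, 0, 0], [0, 0, 0.03], 0],
  [[0, 0, 0], [0, 0, 0], 0],
])

```text
t: 2.57
ee_pos: [529.6, 127.7, 222.4]
orientation: [-2.227, -2.216, 0.001]
ft_force: [-0.7, -0.5, 0.5]
width: 87.8
```

```bash
python3 - <<'E'
from h import *
o=readout.get_obs(); im=imaging.get_image('wrist')[:,:,::-1]; cv2.imwrite('pics/w1.png',im)
import pickle; pickle.dump(o,open('o1.pkl','wb'))
print(o['t'],o['ee_pos'],R.from_rotvec(o['orientation']).as_matrix().round(4).tolist(),o['qpos'].round(2),o['ft_force'])
E
```

```text
2.5667 [529.55378992 127.66439546 222.44341661] [[0.005, 1.0, -0.0006], [1.0, -0.005, -0.0001], [-0.0001, -0.0006, -1.0]] [ 0.21  0.31  1.81 -0.    1.03  0.22] [-0.65857153 -0.45604105  0.52974105]
```

View pics/w1.png

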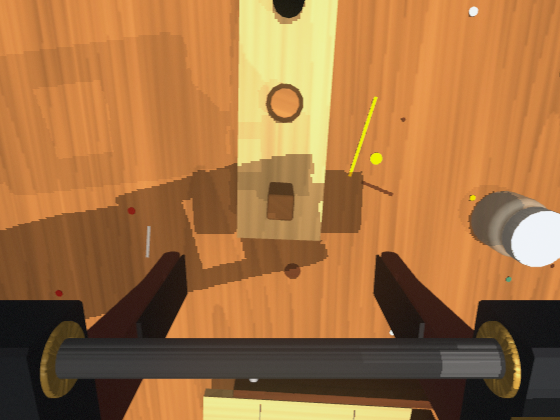

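```bash
python3 - <<'E'
from h import *
im=cv2.imread('pics/w1.png')
cv2.imwrite('pics/w1c.png',cv2.resize(im[160:260,210:350],None,fx=5.5,fy=5.5,interpolation=cv2.INTER_CUBIC))
import pickle;o=pickle.load(open('o1.pkl','rb'))
print(proj('wrist',[[529.5+a,127+b,z] for z in(112,62) for a in(-10,10) for b in(-10,10)],o).round(1).tolist())
E
```

```text
[[268.5, 225.5], [268.1, 199.7], [295.0, 225.3], [295.1, 199.6], [270.3, 208.4], [270.0, 186.1], [292.9, 208.3], [293.0, 186.0]]
```

View pics/w1c.png

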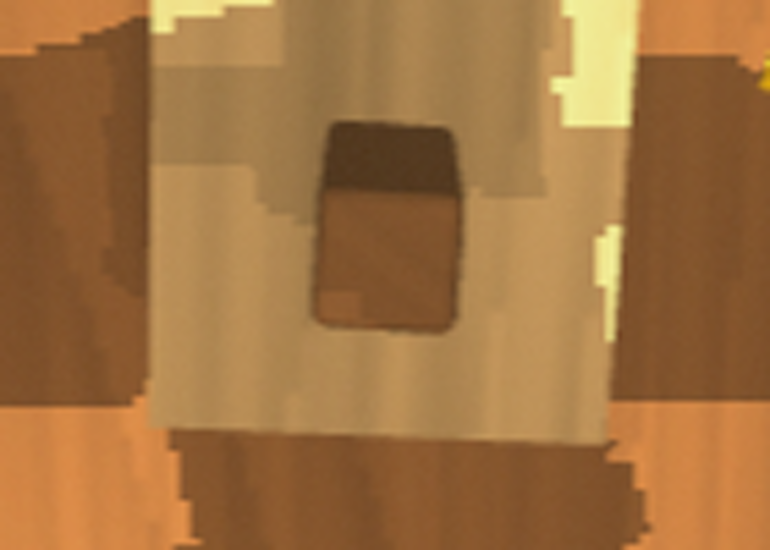

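```bash
python3 - <<'E'
from h import *
import pickle;o=pickle.load(open('o1.pkl','rb'))
c=[(322,190),(460,195),(455,332),(314,322)]
P=np.array([onz('wrist',(210+u/5.5,160+v/5.5),112,o)[:2] for u,v in c]); print(P.round(1),P.mean(0))
for a,b in((0,1),(3,2),(0,3),(1,2)):
    d=P[b]-P[a]; print(np.hypot(*d),np.degrees(np.arctan2(d[1],d[0])))
# rack edges: left/right/bottom
q=[(150,160),(148,425),(608,442),(634,120)]
Q=np.array([onz('wrist',(210+u/5.5,160+v/5.5),62,o)[:2] for u,v in q]); print(Q.round(1))
# side base edge
b=[(330,122),(450,127)]
print([onz('wrist',(210+u/5.5,160+v/5.5),62,o)[:2].round(1) for u,v in b])
E
```

```text
[[519.9 140.9]
 [538.4 140.1]
 [537.8 120.9]
 [518.5 122.5]] [528.65010921 131.1098683 ]
18.526844497638326 -2.4420004096338115
19.316884328389317 -4.539585172533602
18.50334116449644 -94.20359927730338
19.20275447207051 -91.82051439718457
[[491.  134.5]
 [489.1  90.2]
 [564.5  86.9]
 [567.4 140.5]]
[array([519.6, 140.5]), array([538.4, 139.6])]
```

>>> carry_out([
  [[0.0013, -0.001, 0], [0, 0, 0.05], 0],
  [[0, 0, 0.03], [0, 0, 0], 0],
  [[0, 0, 0.035], [0, 0, 0], 0],
  [[0, 0, 0.035], [0, 0, 0], 0],
  [[0, 0, 0.025], [0, 0, 0], 0],
  [[0, 0, 0.015], [0, 0, 0], 0],
  [[0, 0, 0.008], [0, 0, 0], 0],
  [[0, 0, 0], [0, 0, 0], 0],
])

```text
t: 3.28
ee_pos: [527.6, 128.8, 73.0]
orientation: [-2.278, -2.161, 0.004]
ft_force: [-0.8, 0.2, -0.3]
width: 87.8
```

```bash
python3 - <<'E'
from h import *
o=readout.get_obs(); im=imaging.get_image('wrist')[:,:,::-1]; cv2.imwrite('pics/w2.png',im)
print(o['t'],o['ee_pos'],o['ft_force'],o['width'])
E
```

```text
3.2833 [527.63689583 128.75155893  72.99051747] [-0.78094646  0.24513179 -0.25450131] 87.78146060887218
```

View pics/w2.png

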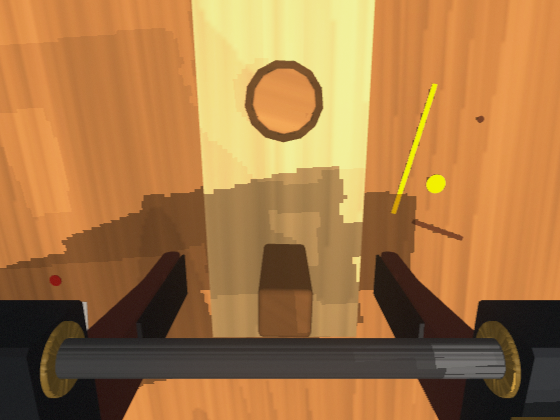

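```bash
python3 - <<'E'
from h import *
o=readout.get_obs()
for uv,z in (((261,290),112),((310,291),112),((264,244),62),((304,244),62),((259,336),112),((311,337),112)): print(uv,onz('wrist',uv,z,o)[:2].round(1))
E
```

```text
(261, 290) [521.3 140.9]
(310, 291) [539.  139.5]
(264, 244) [520.2 140.1]
(304, 244) [539.8 139.1]
(259, 336) [519.3 121.9]
(311, 337) [538.8 120.4]
```

>>> carry_out([
  [[0.0005, 0.001, 0], [0, 0, 0], 0.5],
  [[0, 0, 0], [0, 0, 0], 1],
  [[0, 0, 0], [0, 0, 0], 1],
  [[0, 0, 0], [0, 0, 0], 1],
  [[0, 0, 0], [0, 0, 0], 1],
  [[0, 0, 0], [0, 0, 0], 1],
  [[0, 0, 0], [0, 0, 0], 1],
  [[0, 0, 0], [0, 0, 0], 1],
])

```text
t: 4.0
ee_pos: [529.8, 129.5, 74.8]
orientation: [2.281, 2.161, 0.0]
ft_force: [0.5, -0.3, 1.0]
width: 37.7
```

>>> carry_out([
  [[0, 0, 0], [0, 0, 0], 1],
  [[0, 0, 0], [0, 0, 0], 1],
  [[0, 0, 0], [0, 0, 0], 1],
  [[0, 0, 0], [0, 0, 0], 1],
  [[0, 0, 0], [0, 0, 0], 1],
  [[0, 0, 0], [0, 0, 0], 1],
])

```text
t: 4.5
ee_pos: [529.8, 129.5, 74.6]
orientation: [-2.281, -2.161, 0.0]
ft_force: [-0.5, -0.1, 0.1]
width: 19.8
```

>>> carry_out([
  [[0, 0, -0.008], [0, 0, 0], 1],
  [[0, 0, -0.015], [0, 0, 0], 1],
  [[0, 0, -0.02], [0, 0, 0], 1],
  [[0, 0, -0.02], [0, 0, 0], 1],
  [[0, 0, -0.02], [0, 0, 0], 1],
  [[0, 0, -0.012], [0, 0, 0], 1],
  [[0, 0, -0.005], [0, 0, 0], 1],
  [[0, 0, 0], [0, 0, 0], 1],
  [[0, 0, 0], [0, 0, 0], 1],
])

```text
t: 5.25
ee_pos: [529.5, 129.4, 174.6]
orientation: [-2.281, -2.161, 0.0]
ft_force: [0.8, 0.1, -2.0]
width: 20.0
```

```bash
python3 - <<'E'
from h import *
o=readout.get_obs(); im=imaging.get_image('wrist')[:,:,::-1]; cv2.imwrite('pics/w3.png',im)
im=imaging.get_image('side')[:,:,::-1]; cv2.imwrite('pics/s3.png',im[120:360,180:440].repeat(3,0).repeat(3,1)[:600])
print(o['t'],o['ee_pos'],R.from_rotvec(o['orientation']).as_matrix().round(4).tolist(),o['ft_force'],o['width'])
E
```

```text
5.25 [529.52922536 129.39572309 174.55449839] [[0.054, 0.9985, -0.0001], [0.9985, -0.054, -0.0], [-0.0, -0.0001, -1.0]] [ 0.80246405  0.05001459 -1.99168584] 20.007492717771168
```

View pics/w3.png

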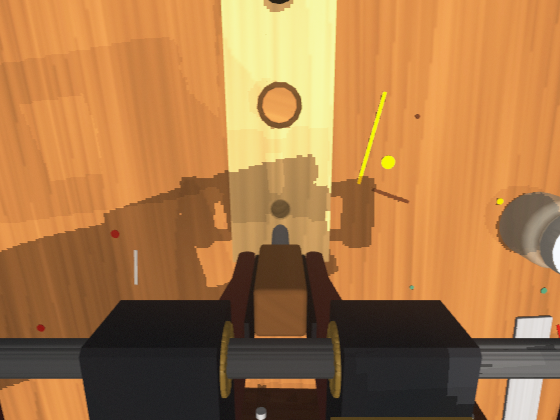

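View pics/s3.png

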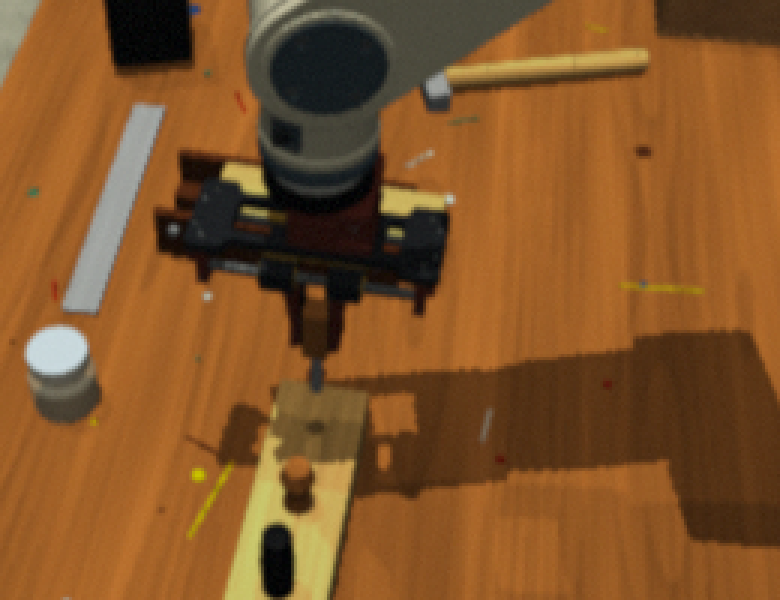

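The pin is held upright and out of the rack, with its tip at about (280,228) in the wrist view. The rack's empty hole is at (280,208), and the awl and driver are undisturbed. Next I'll carry the pin to above the rib hole.

>>> carry_out([
  [[-0.015, 0.0023, 0], [0, 0, 0.01], 1],
  [[-0.03, 0.0046, 0], [0, 0, 0.01], 1],
  [[-0.035, 0.0053, 0], [0, 0, 0], 1],
  [[-0.035, 0.0053, 0], [0, 0, 0], 1],
  [[-0.035, 0.0053, 0], [0, 0, 0], 1],
  [[-0.035, 0.0053, 0], [0, 0, 0], 1],
  [[-0.035, 0.0053, 0], [0, 0, 0], 1],
  [[-0.027, 0.0041, 0], [0, 0, 0], 1],
  [[-0.0145, 0.0022, 0], [0, 0, 0], 1],
  [[0, 0, 0], [0, 0, 0], 1],
  [[0, 0, 0], [0, 0, 0], 1],
])

```text
t: 6.27
ee_pos: [550.1, -134.2, 173.8]
orientation: [-2.303, -2.135, 0.001]
ft_force: [0.0, 0.8, -1.3]
width: 19.9
```

```bash
python3 - <<'E'
from h import *
o=readout.get_obs(); im=imaging.get_image('wrist')[:,:,::-1]; cv2.imwrite('pics/w4.png',im)
import pickle; pickle.dump(o,open('o4.pkl','wb'))
cv2.imwrite('pics/w4c.png',cv2.resize(im[170:300,210:350],None,fx=5,fy=5,interpolation=cv2.INTER_CUBIC)[:600])
print(o['t'],o['ee_pos'],R.from_rotvec(o['orientation']).as_matrix().round(4).tolist(),o['ft_force'],o['width'])
E
```

```text
6.2667 [ 550.09188222 -134.1882748   173.8059749 ] [[0.0755, 0.9971, -0.0016], [0.9971, -0.0755, 0.0008], [0.0007, -0.0017, -1.0]] [ 0.01752657  0.81990767 -1.25940538] 19.869270745616372
```

View pics/w4.png

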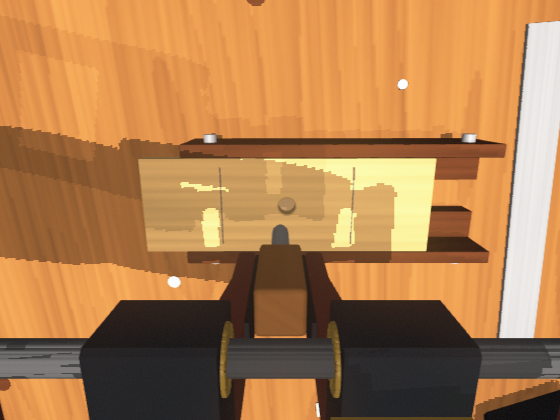

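View pics/w4c.png

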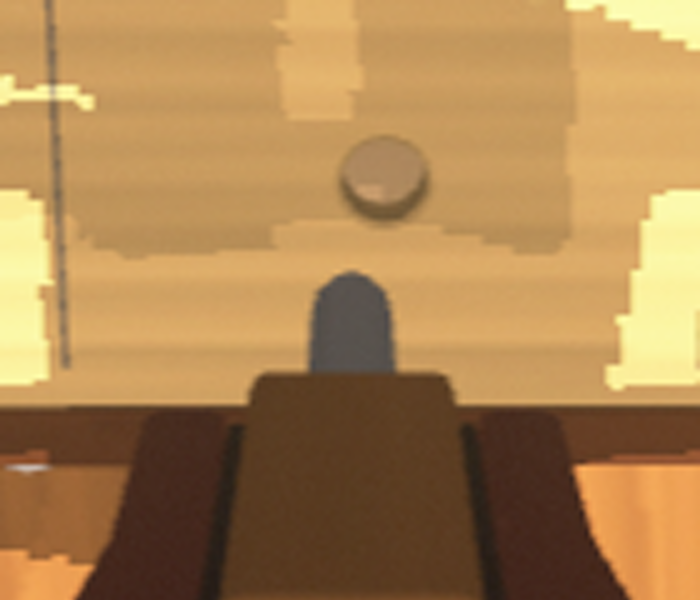

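```bash
python3 - <<'E'
from h import *
import pickle;o=pickle.load(open('o4.pkl','rb'))
Rw=R.from_rotvec(o['orientation']).as_matrix()
f=lambda u,v:(210+u/5,170+v/5)
def tool(uv,z): return Rw.T@(onz('wrist',uv,z,o)-o['ee_pos'])
for n,uv in dict(c=(385,178.5),l=(340,178),r=(430,178),t=(385,135),b=(385,222)).items():
    print(n,onz('wrist',f(*uv),56,o).round(1),tool(f(*uv),56).round(2))
zt=o['ee_pos'][2]-62.7
for uv in((350,272),(318,295),(387,295)): print('tip edge',tool(f(*uv),zt).round(2))
# handle top corners
ht=o['ee_pos'][2]+37.3
for uv in((262,375),(448,375)): print('handle +x edge',tool(f(*uv),ht).round(2), 'if bottom', tool(f(*uv),ht-50).round(2))
for uv in((256,333),(306,333),(258,291),(302,291)): print('handle top corner',tool(uv,ht).round(2))
E
```

```text
c [ 554.2 -131.7   56. ] [  2.72   4.07 117.8 ]
l [ 547.3 -131.1   56. ] [  2.8   -2.8  117.81]
r [ 561.  -132.1   56. ] [  2.8   10.94 117.79]
t [ 554.7 -124.9   56. ] [  9.54   4.04 117.81]
b [ 553.7 -138.6   56. ] [ -4.19   4.1  117.8 ]
tip edge [ 4.98 -1.18 62.71]
tip edge [ 1.97 -5.18 62.71]
tip edge [ 1.97  3.44 62.7 ]
handle +x edge [ 28.65  -7.16 -37.27] if bottom [ 9.99 -9.74 12.72]
handle +x edge [ 28.65   5.89 -37.29] if bottom [10.    8.54 12.69]
handle top corner [ -6.59 -10.05 -37.29]
handle top corner [ -6.57   8.76 -37.32]
handle top corner [ 10.84  -9.01 -37.28]
handle top corner [ 10.85   7.   -37.3 ]
```

>>> carry_out([
  [[0.0018, 0.0049, 0.01], [0, 0, 0], 1],
  [[0, 0, 0.015], [0, 0, 0], 1],
  [[0, 0, 0.01], [0, 0, 0], 1],
  [[0, 0, 0.005], [0, 0, 0], 1],
  [[0, 0, 0], [0, 0, 0], 1],
  [[0, 0, 0], [0, 0, 0], 1],
])

```text
t: 6.82
ee_pos: [555.6, -132.2, 134.3]
orientation: [-2.301, -2.138, 0.001]
ft_force: [0.2, -0.7, -1.4]
width: 20.0
```

```bash
python3 - <<'E'
from h import *
o=readout.get_obs(); im=imaging.get_image('wrist')[:,:,::-1]; cv2.imwrite('pics/w5.png',im)
import pickle; pickle.dump(o,open('o5.pkl','wb'))
cv2.imwrite('pics/w5c.png',cv2.resize(im[180:260,230:330],None,fx=7.5,fy=7.5,interpolation=cv2.INTER_CUBIC)[:600])
print(o['t'],o['ee_pos'],R.from_rotvec(o['orientation']).as_matrix().round(4).tolist(),o['ft_force'],o['width'])
E
```

```text
6.8167 [ 555.59235762 -132.18052602  134.30467891] [[0.0732, 0.9973, -0.0009], [0.9973, -0.0732, 0.0002], [0.0002, -0.0009, -1.0]] [ 0.18386404 -0.66050624 -1.37063892] 19.99312555817819
```

View pics/w5c.png

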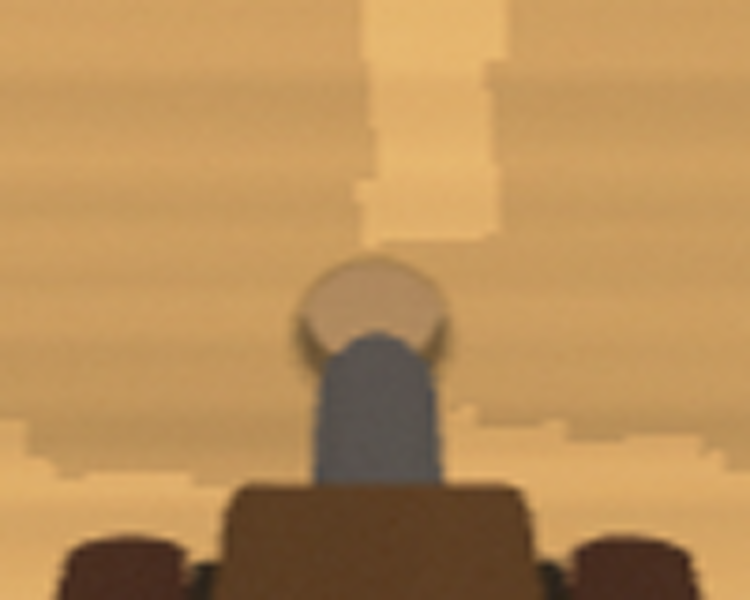

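```bash
python3 - <<'E'
from h import *
import pickle;o=pickle.load(open('o5.pkl','rb'))
Rw=R.from_rotvec(o['orientation']).as_matrix()
f=lambda u,v:(230+u/7.5,180+v/7.5)
def tool(uv,z): return Rw.T@(onz('wrist',uv,z,o)-o['ee_pos'])
for n,uv in dict(l=(300,325),r=(450,325),t=(375,257)).items(): print(n,onz('wrist',f(*uv),56,o).round(1),tool(f(*uv),56).round(2))
zt=o['ee_pos'][2]-62.7
print('tip edge',tool(f(378,332),zt).round(2))
E
```

```text
l [ 547.7 -130.7   56. ] [ 0.85 -7.86 78.31]
r [ 561.  -131.7   56. ] [ 0.85  5.44 78.3 ]
t [ 554.8 -125.    56. ] [ 7.11 -1.2  78.31]
tip edge [ 5.07 -0.93 62.7 ]
```

>>> carry_out([
  [[-0.0005, -0.0003, 0.006], [0, 0, 0], 1],
  [[0, 0, 0.004], [0, 0, 0], 1],
  [[0, 0, 0.003], [0, 0, 0], 1],
  [[0, 0, 0.0015], [0, 0, 0], 1],
  [[0, 0, 0.0015], [0, 0, 0], 1],
  [[0, 0, 0], [0, 0, 0], 1],
])

```text
t: 7.37
ee_pos: [555.2, -133.3, 118.4]
orientation: [-2.302, -2.137, 0.0]
ft_force: [0.1, -0.1, -1.8]
width: 19.9
```

>>> carry_out([
  [[0, 0, 0.001], [0, 0, 0], 1],
  [[0, 0, 0.001], [0, 0, 0], 1],
  [[0, 0, 0], [0, 0, 0], 1],
])

```text
t: 7.62
ee_pos: [555.3, -133.2, 116.6]
orientation: [-2.302, -2.138, 0.0]
ft_force: [0.1, -0.1, -2.6]
width: 19.6
```

>>> carry_out([
  [[0, 0, 0.001], [0, 0, 0], 1],
  [[0, 0, 0.001], [0, 0, 0], 1],
  [[0, 0, 0], [0, 0, 0], 1],
])

```text
t: 7.87
ee_pos: [555.2, -133.2, 114.5]
orientation: [-2.302, -2.138, 0.0]
ft_force: [-0.3, 0.6, -1.0]
width: 19.7
```

>>> carry_out([
  [[0, 0, 0.001], [0, 0, 0], 1],
  [[0, 0, 0.001], [0, 0, 0], 1],
  [[0, 0, 0.001], [0, 0, 0], 1],
  [[0, 0, 0], [0, 0, 0], 1],
])

```text
t: 8.2
ee_pos: [555.2, -133.2, 111.4]
orientation: [-2.302, -2.138, 0.0]
ft_force: [0.6, -0.4, -0.4]
width: 19.6
```

```bash
python3 - <<'E'
from h import *
o=readout.get_obs(); im=imaging.get_image('wrist')[:,:,::-1]; cv2.imwrite('pics/w6.png',im)
cv2.imwrite('pics/w6c.png',cv2.resize(im[180:260,230:330],None,fx=7.5,fy=7.5,interpolation=cv2.INTER_CUBIC)[:600])
print(o['t'],o['ee_pos'],o['ft_force'],o['width'])
E
```

```text
8.2 [ 555.20918054 -133.23511703  111.43474872] [ 0.58893408 -0.3792269  -0.39372586] 19.575155054473136
```

View pics/w6c.png

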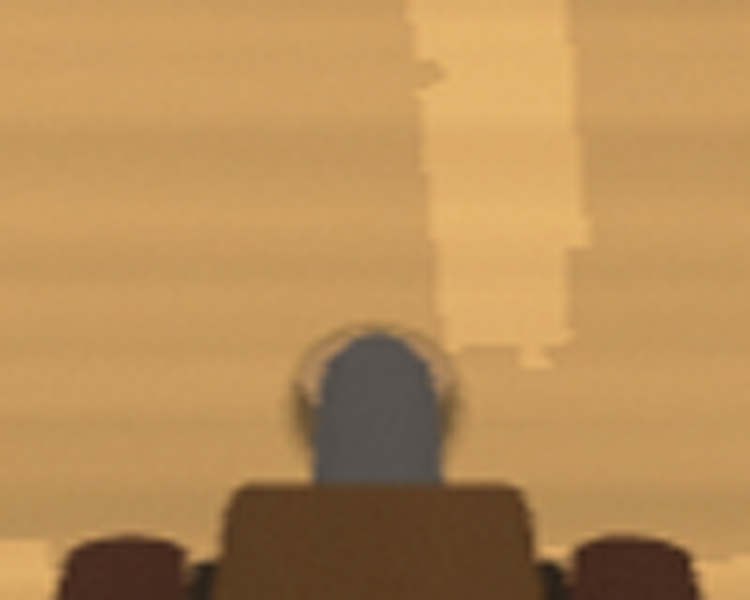

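The tip is centred in the rib hole and inside it, with no contact force. Next I'll feel downwards for the lower rib.

>>> carry_out([
  [[0, 0, 0.001], [0, 0, 0], 1],
  [[0, 0, 0.001], [0, 0, 0], 1],
  [[0, 0, 0.0005], [0, 0, 0], 1],
  [[0, 0, 0.0005], [0, 0, 0], 1],
  [[0, 0, 0], [0, 0, 0], 1],
])

```text
t: 8.67
ee_pos: [555.3, -133.2, 108.5]
orientation: [-2.302, -2.138, 0.0]
ft_force: [0.8, -0.4, -1.6]
width: 19.8
```

>>> carry_out([
  [[0, 0, 0.0005], [0, 0, 0], 1],
  [[0, 0, 0], [0, 0, 0], 1],
  [[0, 0, 0], [0, 0, 0], 1],
])

```text
t: 8.92
ee_pos: [555.3, -133.3, 108.2]
orientation: [-2.302, -2.138, 0.0]
ft_force: [0.8, 1.3, -1.7]
width: 19.8
```

>>> carry_out([
  [[0, 0, 0.0005], [0, 0, 0], 1],
  [[0, 0, 0], [0, 0, 0], 1],
  [[0, 0, 0], [0, 0, 0], 1],
])

```text
t: 9.17
ee_pos: [555.3, -133.3, 107.7]
orientation: [-2.302, -2.138, 0.0]
ft_force: [-0.3, -0.1, -2.3]
width: 19.8
```

>>> carry_out([
  [[0, 0, 0.0005], [0, 0, 0], 1],
  [[0, 0, 0], [0, 0, 0], 1],
])

```text
t: 9.33
ee_pos: [555.3, -133.2, 107.1]
orientation: [-2.302, -2.138, 0.0]
ft_force: [-0.2, -0.0, -1.0]
width: 20.1
```

>>> carry_out([
  [[0, 0, 0.0005], [0, 0, 0], 1],
  [[0, 0, 0], [0, 0, 0], 1],
])

```text
t: 9.5
ee_pos: [555.3, -133.3, 106.6]
orientation: [2.302, 2.138, 0.0]
ft_force: [0.2, -0.3, -1.4]
width: 20.0
```

>>> carry_out([
  [[0, 0, 0.0005], [0, 0, 0], 1],
  [[0, 0, 0], [0, 0, 0], 1],
])

```text
t: 9.67
ee_pos: [555.4, -133.3, 106.5]
orientation: [2.302, 2.138, -0.0]
ft_force: [-0.2, 0.1, 2.7]
width: 19.7
```

>>> carry_out([
  [[0, 0, 0.0003], [0, 0, 0], 1],
  [[0, 0, 0], [0, 0, 0], 1],
])

```text
t: 9.83
ee_pos: [555.4, -133.3, 106.5]
orientation: [2.302, 2.138, 0.0]
ft_force: [-2.1, 0.6, 7.1]
width: 19.9
```

Contact is at TCP z 106.5, pressing about 8 N, with a stiffness of roughly 14 N/mm. I'll ease off a little and start the drag.

>>> carry_out([
  [[0, 0, -0.0001], [0, 0, 0], 1],
  [[0, 0.0005, 0], [0, 0, 0], 1],
  [[0, 0.001, 0], [0, 0, 0], 1],
  [[0, 0.001, 0], [0, 0, 0], 1],
  [[0, 0.001, 0], [0, 0, 0], 1],
  [[0, 0.001, 0], [0, 0, 0], 1],
  [[0, 0, 0], [0, 0, 0], 1],
])

```text
t: 10.42
ee_pos: [557.5, -133.4, 106.4]
orientation: [-2.299, -2.135, 0.005]
ft_force: [-9.2, 0.1, 13.1]
width: 19.5
```

```bash
python3 - <<'E'
from h import *
f=lambda u,v:onz('top',(150+u/3.8,145+v/3.8),56)
P=[f(585,45),f(690,55),f(550,342),f(660,355)]
print(np.round(P,1), np.mean(P,0))
E
```

```text
[[ 715.7 -103.8   56. ]
 [ 710.6 -187.4   56. ]
 [ 479.7  -82.5   56. ]
 [ 472.1 -169.    56. ]] [ 594.54049371 -135.69161287   56.        ]
```

>>> carry_out([
  [[0, 0, -0.0005], [0, 0, 0], 1],
  [[0, 0, 0], [0, 0, 0], 1],
])

```text
t: 10.58
ee_pos: [557.7, -133.4, 106.5]
orientation: [-2.299, -2.136, 0.004]
ft_force: [-6.9, 1.0, 9.3]
width: 19.8
```

>>> carry_out([
  [[0, 0, -0.0004], [0, 0, 0], 1],
  [[0, 0.0005, 0], [0, 0, 0], 1],
  [[0, 0.001, 0], [0, 0, 0], 1],
  [[0, 0, 0], [0, 0, 0], 1],
])

```text
t: 10.92
ee_pos: [561.1, -133.6, 106.6]
orientation: [-2.302, -2.137, 0.001]
ft_force: [-2.8, 0.2, 0.3]
width: 20.1
```

>>> carry_out([
  [[0, 0, 0.0002], [0, 0, 0], 1],
  [[0, 0.001, 0], [0, 0, 0], 1],
  [[0, 0.001, 0], [0, 0, 0], 1],
  [[0, 0, 0], [0, 0, 0], 1],
])

```text
t: 11.25
ee_pos: [563.6, -133.8, 106.6]
orientation: [2.302, 2.138, 0.0]
ft_force: [-2.8, 0.4, 0.6]
width: 20.0
```

>>> carry_out([
  [[0, 0.001, 0.0001], [0, 0, 0], 1],
  [[0, 0.001, 0], [0, 0, 0], 1],
  [[0, 0.001, 0], [0, 0, 0], 1],
  [[0, 0, 0], [0, 0, 0], 1],
])

```text
t: 11.58
ee_pos: [566.6, -134.1, 106.6]
orientation: [2.302, 2.138, 0.0]
ft_force: [-3.1, 0.9, 1.7]
width: 19.5
```

>>> carry_out([
  [[0, 0.001, 0.0001], [0, 0, 0], 1],
  [[0, 0.001, 0], [0, 0, 0], 1],
  [[0, 0, 0], [0, 0, 0], 1],
])

```text
t: 11.83
ee_pos: [568.5, -134.2, 106.6]
orientation: [2.302, 2.138, 0.0]
ft_force: [-3.4, 1.1, 3.2]
width: 19.9
```

>>> carry_out([
  [[0, 0.001, 0], [0, 0, 0], 1],
  [[0, 0.001, 0], [0, 0, 0], 1],
  [[0, 0, 0], [0, 0, 0], 1],
])

```text
t: 12.08
ee_pos: [570.5, -134.4, 106.6]
orientation: [2.302, 2.138, 0.0]
ft_force: [-3.6, 1.1, 3.4]
width: 19.9
```

>>> carry_out([
  [[0, 0.001, 0], [0, 0, 0], 1],
  [[0, 0.001, 0], [0, 0, 0], 1],
  [[0, 0, 0], [0, 0, 0], 1],
])

```text
t: 12.33
ee_pos: [572.4, -134.5, 106.5]
orientation: [2.302, 2.138, 0.0]
ft_force: [-3.6, 0.1, 4.2]
width: 19.9
```

>>> carry_out([
  [[0, 0.001, 0], [0, 0, 0], 1],
  [[0, 0.001, 0], [0, 0, 0], 1],
  [[0, 0, 0], [0, 0, 0], 1],
])

```text
t: 12.58
ee_pos: [574.4, -134.6, 106.5]
orientation: [2.302, 2.138, 0.0]
ft_force: [-4.0, 0.6, 4.2]
width: 20.1
```

>>> carry_out([
  [[0, 0.001, 0], [0, 0, 0], 1],
  [[0, 0.0005, 0], [0, 0, 0], 1],
  [[0, 0, 0], [0, 0, 0], 1],
])

```text
t: 12.83
ee_pos: [575.7, -134.8, 106.5]
orientation: [-2.302, -2.138, 0.0]
ft_force: [-4.8, 1.3, 4.2]
width: 19.9
```

>>> carry_out([
  [[0, 0.001, 0], [0, 0, 0], 1],
  [[0, 0.001, 0], [0, 0, 0], 1],
  [[0, 0, 0], [0, 0, 0], 1],
])

```text
t: 13.08
ee_pos: [577.9, -134.9, 106.5]
orientation: [2.302, 2.138, 0.0]
ft_force: [-5.0, 1.6, 4.5]
width: 19.9
```

>>> carry_out([
  [[0, 0.001, 0], [0, 0, 0], 1],
  [[0, 0.0005, 0], [0, 0, 0], 1],
  [[0, 0, 0], [0, 0, 0], 1],
])

```text
t: 13.33
ee_pos: [579.2, -135.0, 106.6]
orientation: [-2.302, -2.138, 0.0]
ft_force: [-4.4, 1.3, 3.9]
width: 19.8
```

>>> carry_out([
  [[0, 0.001, 0], [0, 0, 0], 1],
  [[0, 0.001, 0], [0, 0, 0], 1],
  [[0, 0, 0], [0, 0, 0], 1],
])

```text
t: 13.58
ee_pos: [581.3, -135.2, 106.5]
orientation: [2.302, 2.138, 0.0]
ft_force: [-4.6, 1.0, 4.2]
width: 19.5
```

>>> carry_out([
  [[0, 0.001, 0], [0, 0, 0], 1],
  [[0, 0.0005, 0], [0, 0, 0], 1],
  [[0, 0, 0], [0, 0, 0], 1],
])

```text
t: 13.83
ee_pos: [582.7, -135.3, 106.5]
orientation: [-2.302, -2.138, 0.0]
ft_force: [-4.8, 1.6, 5.6]
width: 20.1
```

>>> carry_out([
  [[0, 0.001, 0], [0, 0, 0], 1],
  [[0, 0.001, 0], [0, 0, 0], 1],
  [[0, 0, 0], [0, 0, 0], 1],
])

```text
t: 14.08
ee_pos: [584.8, -135.4, 106.6]
orientation: [2.302, 2.138, 0.0]
ft_force: [-4.4, 0.5, 5.0]
width: 19.6
```

>>> carry_out([
  [[0, 0.001, 0], [0, 0, 0], 1],
  [[0, 0.0005, 0], [0, 0, 0], 1],
  [[0, 0, 0], [0, 0, 0], 1],
])

```text
t: 14.33
ee_pos: [586.2, -135.5, 106.5]
orientation: [-2.302, -2.138, 0.0]
ft_force: [-4.6, 1.1, 5.2]
width: 19.8
```

>>> carry_out([
  [[0, 0.001, 0], [0, 0, 0], 1],
  [[0, 0.001, 0], [0, 0, 0], 1],
  [[0, 0, 0], [0, 0, 0], 1],
])

```text
t: 14.58
ee_pos: [588.3, -135.7, 106.6]
orientation: [2.302, 2.138, 0.0]
ft_force: [-4.8, 0.2, 6.0]
width: 20.0
```

>>> carry_out([
  [[0, 0.001, 0], [0, 0, 0], 1],
  [[0, 0.0005, 0], [0, 0, 0], 1],
  [[0, 0, 0], [0, 0, 0], 1],
])

```text
t: 14.83
ee_pos: [589.7, -135.8, 106.5]
orientation: [-2.302, -2.138, 0.0]
ft_force: [-4.0, 1.1, 5.1]
width: 19.8
```

>>> carry_out([
  [[0, 0.001, 0], [0, 0, 0], 1],
  [[0, 0.001, 0], [0, 0, 0], 1],
  [[0, 0, 0], [0, 0, 0], 1],
])

```text
t: 15.08
ee_pos: [591.8, -136.0, 106.6]
orientation: [2.302, 2.138, 0.0]
ft_force: [-4.5, 1.0, 5.6]
width: 19.9
```

>>> carry_out([
  [[0, 0.001, 0], [0, 0, 0], 1],
  [[0, 0.0005, 0], [0, 0, 0], 1],
  [[0, 0, 0], [0, 0, 0], 1],
])

```text
t: 15.33
ee_pos: [593.2, -136.0, 106.6]
orientation: [-2.302, -2.138, -0.0]
ft_force: [-5.4, 1.3, 5.2]
width: 19.9
```

>>> carry_out([
  [[0, 0.001, 0], [0, 0, 0], 1],
  [[0, 0.001, 0], [0, 0, 0], 1],
  [[0, 0, 0], [0, 0, 0], 1],
])

```text
t: 15.58
ee_pos: [595.4, -136.2, 106.6]
orientation: [2.302, 2.138, 0.0]
ft_force: [-4.9, 1.4, 4.8]
width: 19.7
```

>>> carry_out([
  [[0, 0.001, 0], [0, 0, 0], 1],
  [[0, 0.0005, 0], [0, 0, 0], 1],
  [[0, 0, 0], [0, 0, 0], 1],
])

```text
t: 15.83
ee_pos: [596.8, -136.3, 106.5]
orientation: [2.302, 2.138, 0.0]
ft_force: [-4.1, 0.3, 4.8]
width: 20.0
```

>>> carry_out([
  [[0, 0.001, 0], [0, 0, 0], 1],
  [[0, 0.001, 0], [0, 0, 0], 1],
  [[0, 0, 0], [0, 0, 0], 1],
])

```text
t: 16.08
ee_pos: [599.0, -136.5, 106.5]
orientation: [2.302, 2.138, 0.001]
ft_force: [-3.8, 1.5, 3.7]
width: 19.7
```

>>> carry_out([
  [[0, 0.001, 0], [0, 0, 0], 1],
  [[0, 0.0005, 0], [0, 0, 0], 1],
  [[0, 0, 0], [0, 0, 0], 1],
])

```text
t: 16.33
ee_pos: [600.6, -136.7, 106.4]
orientation: [2.302, 2.137, 0.001]
ft_force: [-3.0, 1.0, 2.2]
width: 20.3
```

The force is falling, so I'll take smaller steps.

>>> carry_out([
  [[0, 0.0005, 0], [0, 0, 0], 1],
  [[0, 0.0003, 0], [0, 0, 0], 1],
  [[0, 0, 0], [0, 0, 0], 1],
])

```text
t: 16.58
ee_pos: [601.4, -136.7, 106.4]
orientation: [2.302, 2.137, 0.001]
ft_force: [-2.3, 0.5, 0.2]
width: 20.1
```

>>> carry_out([
  [[0, 0.0003, 0.0003], [0, 0, 0], 1],
  [[0, 0, 0], [0, 0, 0], 1],
])

```text
t: 16.75
ee_pos: [601.6, -136.8, 106.0]
orientation: [2.302, 2.137, 0.0]
ft_force: [-1.9, 0.0, -0.8]
width: 19.8
```

>>> carry_out([
  [[0, 0, 0.0005], [0, 0, 0], 1],
  [[0, 0, 0.0005], [0, 0, 0], 1],
  [[0, 0, 0], [0, 0, 0], 1],
])

```text
t: 17.0
ee_pos: [601.6, -136.7, 105.1]
orientation: [2.302, 2.137, 0.0]
ft_force: [-0.6, 0.0, -1.4]
width: 19.8
```

>>> carry_out([
  [[0, 0.0005, 0], [0, 0, 0], 1],
  [[0, 0.0005, 0], [0, 0, 0], 1],
  [[0, 0, 0.0005], [0, 0, 0], 1],
  [[0, 0, 0], [0, 0, 0], 1],
])

```text
t: 17.33
ee_pos: [602.3, -136.7, 104.6]
orientation: [-2.302, -2.138, 0.0]
ft_force: [-1.3, -0.4, -0.3]
width: 19.9
```

>>> carry_out([
  [[0, 0.0005, 0], [0, 0, 0], 1],
  [[0, 0, 0.0005], [0, 0, 0], 1],
  [[0, 0, 0], [0, 0, 0], 1],
])

```text
t: 17.58
ee_pos: [602.9, -136.8, 104.1]
orientation: [2.302, 2.138, 0.0]
ft_force: [-2.0, 0.7, -1.3]
width: 20.2
```

>>> carry_out([
  [[0, 0, 0.0005], [0, 0, 0], 1],
  [[0, 0, 0.0005], [0, 0, 0], 1],
  [[0, 0, 0], [0, 0, 0], 1],
])

```text
t: 17.83
ee_pos: [602.9, -136.8, 103.1]
orientation: [2.302, 2.138, 0.0]
ft_force: [-1.2, 0.6, -0.5]
width: 20.1
```

>>> carry_out([
  [[0, 0, 0.0005], [0, 0, 0], 1],
  [[0, 0, 0.0005], [0, 0, 0], 1],
  [[0, 0, 0], [0, 0, 0], 1],
])

```text
t: 18.08
ee_pos: [602.9, -136.8, 102.1]
orientation: [2.302, 2.138, 0.0]
ft_force: [-1.6, -0.1, -0.7]
width: 19.7
```

>>> carry_out([
  [[0, 0, 0.0005], [0, 0, 0], 1],
  [[0, 0, 0.0005], [0, 0, 0], 1],
  [[0, 0, 0.0005], [0, 0, 0], 1],
  [[0, 0, 0], [0, 0, 0], 1],
])

```text
t: 18.42
ee_pos: [602.8, -136.8, 100.6]
orientation: [2.302, 2.138, 0.0]
ft_force: [-1.6, 0.1, -0.7]
width: 20.0
```

>>> carry_out([
  [[0, 0, 0.0007], [0, 0, 0], 1],
  [[0, 0, 0.0007], [0, 0, 0], 1],
  [[0, 0, 0.0006], [0, 0, 0], 1],
  [[0, 0, 0], [0, 0, 0], 1],
])

```text
t: 18.75
ee_pos: [602.8, -136.8, 98.5]
orientation: [2.302, 2.138, 0.0]
ft_force: [-1.5, -0.2, -1.4]
width: 19.6
```

>>> carry_out([
  [[0, 0, 0.001], [0, 0, 0], 1],
  [[0, 0, 0.001], [0, 0, 0], 1],
  [[0, 0, 0.001], [0, 0, 0], 1],
  [[0, 0, 0], [0, 0, 0], 1],
])

```text
t: 19.08
ee_pos: [602.8, -136.8, 95.4]
orientation: [-2.302, -2.138, -0.0]
ft_force: [-0.8, -0.3, -1.7]
width: 20.0
```

The pin is sinking freely into the lower rib. It should be home at TCP z of about 68.5.

>>> carry_out([
  [[0, 0, 0.0015], [0, 0, 0], 1],
  [[0, 0, 0.0015], [0, 0, 0], 1],
  [[0, 0, 0.0015], [0, 0, 0], 1],
  [[0, 0, 0.0015], [0, 0, 0], 1],
  [[0, 0, 0], [0, 0, 0], 1],
])

```text
t: 19.5
ee_pos: [602.9, -136.8, 89.3]
orientation: [2.302, 2.138, 0.0]
ft_force: [-0.3, -0.3, -1.3]
width: 19.9
```

>>> carry_out([
  [[0, 0, 0.0015], [0, 0, 0], 1],
  [[0, 0, 0.0015], [0, 0, 0], 1],
  [[0, 0, 0.0015], [0, 0, 0], 1],
  [[0, 0, 0.0015], [0, 0, 0], 1],
  [[0, 0, 0], [0, 0, 0], 1],
])

```text
t: 19.92
ee_pos: [602.8, -136.8, 83.3]
orientation: [2.302, 2.138, 0.0]
ft_force: [-1.0, -0.8, -1.0]
width: 19.7
```

>>> carry_out([
  [[0, 0, 0.0015], [0, 0, 0], 1],
  [[0, 0, 0.0015], [0, 0, 0], 1],
  [[0, 0, 0.0015], [0, 0, 0], 1],
  [[0, 0, 0.0015], [0, 0, 0], 1],
  [[0, 0, 0], [0, 0, 0], 1],
])

```text
t: 20.33
ee_pos: [602.9, -136.8, 77.4]
orientation: [2.302, 2.138, 0.0]
ft_force: [-0.5, 0.2, -1.0]
width: 19.7
```

>>> carry_out([
  [[0, 0, 0.0015], [0, 0, 0], 1],
  [[0, 0, 0.0015], [0, 0, 0], 1],
  [[0, 0, 0.0015], [0, 0, 0], 1],
  [[0, 0, 0.001], [0, 0, 0], 1],
  [[0, 0, 0.001], [0, 0, 0], 1],
  [[0, 0, 0], [0, 0, 0], 1],
])

```text
t: 20.83
ee_pos: [602.8, -136.8, 71.0]
orientation: [2.302, 2.138, 0.0]
ft_force: [-0.1, 0.6, -1.4]
width: 19.9
```

>>> carry_out([
  [[0, 0, 0.0005], [0, 0, 0], 1],
  [[0, 0, 0.0005], [0, 0, 0], 1],
  [[0, 0, 0], [0, 0, 0], 1],
])

```text
t: 21.08
ee_pos: [602.8, -136.8, 70.1]
orientation: [2.302, 2.138, 0.0]
ft_force: [-0.3, 1.1, -0.8]
width: 19.8
```

>>> carry_out([
  [[0, 0, 0.0004], [0, 0, 0], 1],
  [[0, 0, 0.0004], [0, 0, 0], 1],
  [[0, 0, 0], [0, 0, 0], 1],
])

```text
t: 21.33
ee_pos: [602.8, -136.8, 69.4]
orientation: [2.302, 2.138, 0.0]
ft_force: [-0.0, 0.4, -1.2]
width: 19.8
```

>>> carry_out([
  [[0, 0, 0.0004], [0, 0, 0], 1],
  [[0, 0, 0], [0, 0, 0], 1],
])

```text
t: 21.5
ee_pos: [602.8, -136.8, 68.9]
orientation: [2.302, 2.138, -0.0]
ft_force: [-0.5, 0.2, -0.3]
width: 19.9
```

>>> carry_out([
  [[0, 0, 0.0004], [0, 0, 0], 1],
  [[0, 0, 0], [0, 0, 0], 1],
])

```text
t: 21.67
ee_pos: [602.8, -136.8, 68.6]
orientation: [2.302, 2.138, -0.0]
ft_force: [-0.1, -0.3, -0.3]
width: 19.8
```

>>> carry_out([
  [[0, 0, 0.0003], [0, 0, 0], 1],
  [[0, 0, 0], [0, 0, 0], 1],
])

```text
t: 21.83
ee_pos: [602.9, -136.8, 68.6]
orientation: [2.302, 2.138, 0.0]
ft_force: [-2.4, 0.4, 2.9]
width: 19.9
```

The handle is seated: contact came at z 68.6, against 68.5 expected. Next I'll release and retreat.

>>> carry_out([
  [[0, 0, -0.0003], [0, 0, 0], 1],
  [[0, 0, 0], [0, 0, 0], 0.5],
  [[0, 0, 0], [0, 0, 0], 0.5],
  [[0, 0, 0], [0, 0, 0], 0.4],
  [[0, 0, 0], [0, 0, 0], 0.3],
  [[0, 0, 0], [0, 0, 0], 0],
  [[0, 0, 0], [0, 0, 0], 0],
  [[0, 0, 0], [0, 0, 0], 0],
  [[0, 0, 0], [0, 0, 0], 0],
])

```text
t: 22.58
ee_pos: [602.8, -136.8, 68.6]
orientation: [2.302, 2.138, -0.0]
ft_force: [0.9, -0.7, -0.2]
width: 69.8
```

>>> carry_out([
  [[0, 0, -0.005], [0, 0, 0], 0],
  [[0, 0, -0.01], [0, 0, 0], 0],
  [[0, 0, -0.02], [0, 0, 0], 0],
  [[0, 0, -0.03], [0, 0, 0], 0],
  [[0, 0, -0.03], [0, 0, 0], 0],
  [[0, 0, -0.02], [0, 0, 0], 0],
  [[0, 0, -0.01], [0, 0, 0], 0],
  [[0, 0, 0], [0, 0, 0], 0],
  [[0, 0, 0], [0, 0, 0], 0],
])

```text
t: 23.33
ee_pos: [602.7, -136.7, 193.8]
orientation: [2.302, 2.137, 0.001]
ft_force: [0.5, 0.8, -0.7]
width: 87.8
```

```bash
python3 - <<'E'
from h import *
o=readout.get_obs(); im=imaging.get_image('wrist')[:,:,::-1]; cv2.imwrite('pics/w9.png',im)
import pickle; pickle.dump(o,open('o9.pkl','wb'))
s=imaging.get_image('side')[:,:,::-1]; cv2.imwrite('pics/s9.png',s)
cv2.imwrite('pics/w9c.png',cv2.resize(im[170:290,210:350],None,fx=5,fy=5,interpolation=cv2.INTER_CUBIC))
print(o['t'],o['ee_pos'],o['ft_force'],o['width'])
E
```

```text
23.3333 [ 602.72953732 -136.73789007  193.77245867] [ 0.50313078  0.84544559 -0.7435743 ] 87.78840953441606
```

View pics/w9.png

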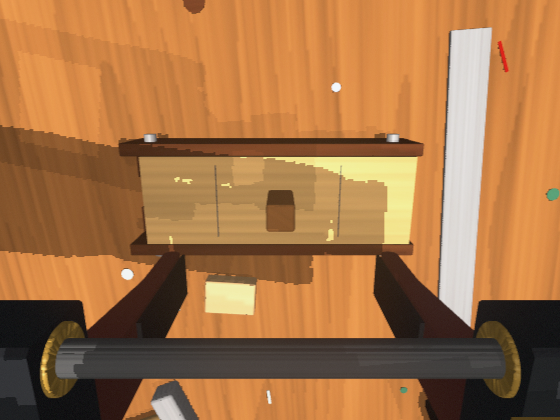

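View pics/s9.png

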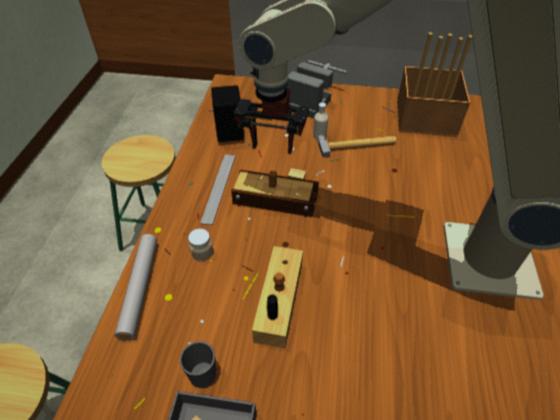

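The wrist view shows the handle at (281,210), upright and flush on the rib, with the fingers clear. In the side view the awl, driver, offcut, ruler, jar and cup are all where they started. One numeric check before I hand in.

```bash
python3 - <<'E'
from h import *
import pickle;o=pickle.load(open('o9.pkl','rb'))
# predicted handle corners if seated (pin axis from release pose + wrist-measured 1 mm tool-x offset)
Rw=R.from_rotvec(o['orientation']).as_matrix()
def pr(x,y,z): 
    p=o['ee_pos']+Rw@np.array([x,y,0]); p[2]=z; return p
P=[pr(1+a,b-.9,z) for z in(106,56) for a,b in((10,-10),(10,10),(-10,-10),(-10,10))]
q=proj('wrist',P,o); print(q.round(1).tolist())
im=cv2.imread('pics/w9.png'); c=cv2.resize(im[170:250,230:330],None,fx=7,fy=7,interpolation=cv2.INTER_CUBIC)
for u,v in q: cv2.drawMarker(c,(int((u-230+.5)*7),int((v-170+.5)*7)),(0,255,0),0,12)
cv2.imwrite('pics/w9m.png',c)
a=cv2.imread('pics/s3.png');
b0=cv2.imread('pics/side0.png');b9=cv2.imread('pics/s9.png')
E
```

```text
[[265.7, 205.0], [295.1, 205.0], [266.0, 232.8], [294.8, 232.8], [268.0, 189.6], [292.8, 189.6], [268.3, 213.4], [292.6, 213.4]]
```

View pics/w9m.png

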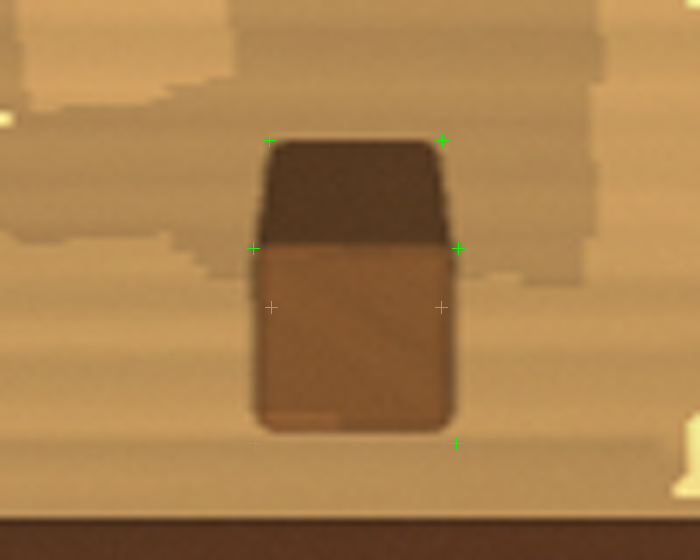

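The handle's corners match the seated prediction to within about 1 px, so the pin is upright with its base at rib height. I'll hand in the job.

```bash
python3 -c "
from workcell import close_job
print(close_job())"
```

```text
the job is handed in; nothing more can be done
None
```

I took the square-handled pin out of the rack and put it through the upper rib's hole. I then dragged the rib about 46 mm away from the robot until the pin dropped into the hidden hole, pushed it home, let go and handed the job in at about 23.5 s. No verdict was reported.

- **Forces:** I pressed with about 4–7 N for nearly all of the drag. At the start, before the rib broke free, the press reached about 15 N and the sideways force about 9 N, so I eased off. That is above the 3–10 N feeling range but well under the 40 N limit. At the home stop the handle met the rib with about 4 N.
- **Seating:** Contact came with the gripper at z = 68.6 mm, against 68.5 mm expected. In the last wrist picture the edges of the handle's base and top matched the seated, upright prediction to within about 1 px.
- **Surroundings:** The last side view showed the gripper open and clear, and the other tools and bench objects where they started, judged by eye.
- **Disagreement:** The top and wrist cameras differed by about 3 mm in y at the rack. I worked around it by measuring the pin's tip and the rib hole in the same wrist picture.

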